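# Raise the case-mounted specimen camera and hold it up

### The arm

A 7-joint arm with a two-finger parallel gripper is mounted at the origin on the work surface. World frame = base frame: x ahead of the robot, y to its left, z up, the work surface at z = 0. Lengths are in m, angles in rad, forces in N, time in s.
With the tool pointing down it reaches from about 0.4 to 0.9 m from the base axis. Payload 5.6 kg.
Tool frame: the origin (TCP) lies at the very end of the fingers, on their centre line; the grasp point (between the pads) lies 19 mm behind it (manip.grasp_offset is the distance from the TCP to the grasp point, in m); z points along the fingers, y is the line along which they close (so a half turn about z gives the same grasp; the last joint's range is limited). The gripper opens to 92 mm and grips with 3 to 60 N. Pads are 20 mm wide; open, the fingers measure 128 mm over their backs; the gripper's body (75 mm by 189 mm) begins 69 mm behind the grasp point.
Start: joints at [1.269, 0.468, -0.012, 1.603, 0.006, 1.071, -0.056], TCP at [0.166, -0.628, 0.215] pointing down, gripper open.
Joint ranges: [-2.53, 2.53], [-0.31, 2.02], [-1.57, 1.55], [0.28, 2.44], [-1.29, 4.43], [0.15, 1.84], [-2.92, 2.92]. Speed limits (rad/s): [2.57, 2.57, 3.14, 3.14, 3.14, 3.14, 3.14].

### API

Orientations are given as a 3x3 rotation matrix whose columns are the frame's x, y, z axes.
In Python, from station import manip, viewer gives the robot as it stands.
- The arm moves only by the shell command python3 -m creep 'ROWS' [OPENING] [FORCE]. ROWS is JSON, one flat list of numbers, 6 for each row, row after row: the shift along the tool's x, y, z in m, then the turn, a rotation vector about the tool's x, y, z in rad. A call has 1 to 5 rows; each row shifts and turns the commanded pose from where the row before left it, along the tool's axes as they then stand; what a row does not reach is not made up. A row lasts 1/8 s, in which the tool goes at most 62.5 mm and 10.7 degrees, less where a joint would pass 70% of its speed; a pose out of reach is approached as far as the arm can. A call is refused whole if a number of a shift passes 0.0625 or a number of a turn 0.188, either way. A call with a gripper value outside its range is refused whole. OPENING is the finger opening in m, from 0 to 0.0919, set as the call begins (- or left out, the last holds). The fingers move at their own pace and stop on an object; FORCE is the grip in N (left out, the last holds). Time passes only in rows, so rows that do not move let the fingers close. It gives the time, the measured TCP pose, the force, the opening and the grip force at its end, in the units of the state.
- manip.observe(): the state, without advancing time (a new reading comes with each control period).
- viewer.camera(name): name is "scene" or "top" or "wrist"; returns a dict with "img" (420x560x3 uint8, red, green, blue), "fx", "fy", "cx", "cy" (pixels), "R" (3x3) and "t" (3): a world point X has camera coordinates R X + t. Camera axes: x right, y down, z forward; pixel columns grow to the right and rows downward; lengths in m; the calibration is good to about 2 mm. The wrist camera is an equidistant fisheye: a pixel r from the principal point sees the ray r / f radians off the axis. A picture is of the moment at which its call begins. There is no depth.
- manip.job_done(): hands the job in; it is judged then, once.
Trained networks look in a picture, given as the dict that the camera call returned (one of the last four; its "shot" number tells which), for a name from the list of things; names that differ only in an ending like _2 or _b are one class to them, and where a whole thing is asked for, a point or a joint stands for the part that bears it (a point fixed in the world has none). Each returns a list of dicts, best first, with "score" (0 to 1); they miss things now and then, are a little off and sometimes report something else, mostly with a low value. They report only what shows in the picture. A call takes as long as a camera call.
- viewer.masks_of(name, picture): "mask" (420x560 bool, what is visible of it) and "box" ([left, top, right, bottom] in pixels, round what is visible of it).
The state is a dict: "time": time; "joint_pos": joint angles; "joint_velocities": joint speeds; "tau": joint torques, N m; "tcp_pos": TCP position; "tool_rot": TCP orientation; "wrist_force": force on the tool from outside, world axes, zero at the start; "wrist_torque": the same for the moment, N m; "grip_width": finger opening in m; "grasp_force": force on a finger pad.
Only numpy, scipy, OpenCV 4.12 (cv2) and the standard library are available. Lean on these libraries where they do the work, as an engineer would, in place of code of your own. Each camera call takes 0.05 s, during which the arm holds its last target. There are 200 camera calls.

### The job

The specimen camera is stowed in its closed case. Swing the orange latch lever clear of the lid, open the lid back past upright, push the green release button all the way in (it stays down), then grip the yellow camera head and pull it straight up, past the first stop to the second, so that both mast sections are fully out. Finish while still holding it up there, because it sinks back if let go; do not disturb the two sample jars or the pump bottle.

Things in the scene. Friction and masses are not known exactly. Their poses are not given: they have to be found in the camera images.
- case: White rectangular hard case with a blue belt, fixed to the desk: 240 mm long (own x) x 160 mm wide (own y), rim 110 mm high, walls 6 mm thick. Origin: centre of its underside. Its yaw turns everything on it (latch, lid, button, mast). Inside, a flat black deck lies 72 mm above the desk (38 mm below the rim). The lid's hinge is on the +y side, the latch and the lid's handle on the -y side.
- latch_post (a point): Point on the upright round post (13 mm diameter, 28 mm tall, standing on the lever; this point is 15 mm above the post's foot, 13 mm below its top) at the end of the orange latch lever. To be pinched or pushed sideways. The lever's upper face is 128 mm above the desk.
- latch_pivot (a point): Point on the vertical pivot axis of the latch lever, on the case's blue ear outside the rim at case x = -40 mm, y = -97 mm, at the same height as latch_post; the post is 48 mm from it.
- latch (a joint): Latch lever angle, rad. 0: lever points along the case's +y, over the lid, and locks it. Grows anticlockwise seen from above (the post moves first toward the case's -x, then outward to -y). It starts at 0 to 0.3. The lid is free beyond about 1.4; stop at 2.0. Light friction (about 1 N at the post); stays where it is left.
- lid_handle (a point): Middle of the lid's steel bar handle: round bar 10 mm in diameter, 100 mm long, parallel to the case's x, its axis 45 mm outside the free edge of the lid (40 mm clear gap for a finger), with a leg at each end. With the lid shut it is at case x = +50 mm, y = -125 mm, 115 mm above the desk, with free space below it. The bar can turn in the grip.
- lid_hinge (a point): Point on the lid's hinge axis (parallel to the case's x), on the +y rim at case x = +50 mm, y = +80 mm, 110 mm above the desk; the handle is 205 mm from it (and 5 mm above it when shut).
- lid (a joint): Lid angle, rad: 0 shut, 1.57 upright, stop at 1.95 leaning back over the case's +y side. The lid is 10 mm thick; a stiff hinge keeps it where it is left (about 2 to 3 N at the handle).
- button_top (a point): Centre of the top of the round green release button (24 mm diameter) on the deck, at case x = +62 mm, y = 0; its top stands 14 mm above the deck when out, 6 mm when in.
- button (a joint): Button travel, m: 0 out, 0.008 fully in. About 3 N pushes it; it has no spring and stays in. The mast is locked until it is in (about 0.006).
- camera_head: Yellow camera head on top of the mast, a block 60 mm (own x) x 22 mm (own y, to be pinched across) x 26 mm high. Origin: centre of its underside, at case x = -25 mm, y = 0, 11 mm above the deck (83 mm above the desk) when stowed. Axes parallel to the case's.
- head_grip (a point): Grip point of the camera head: on its middle, 15 mm above its underside, 26 mm above the deck when stowed.
- mast_upper (a joint): Extension of the thin upper mast section, m: 0 stowed, 0.060 fully out. It comes first (about 3 N); its end is the first stop.
- mast_lower (a joint): Extension of the thick lower mast section, m: 0 stowed, 0.060 fully out. It follows after the first stop against a spring (about 8 to 10 N); its end is the second stop, with the head 120 mm above its stowed height. Both sections sink back when the head is let go.
- jar_blue: Bystander: clear sample jar with a blue cap, 48 mm diameter, 64 mm high; origin at the centre of its underside. Stands on the desk on the -y side of the case.
- jar_pink: Bystander: the same jar with a pink cap.
- sanitiser: Bystander: pink pump bottle, 54 mm diameter, 142 mm high with its black pump; origin at the centre of its underside. Stands beyond the case's +x end.

How it is judged:
By the outcome, as a careful person would: the job done as asked, in the order asked, and still so for the second after the job is handed in, while the arm keeps its last pose, push and grip.
It also fails if it takes over 64 s, if anything falls off the work surface, if the arm or the gripper's body presses on something with over 40 N, if the wrist force passes 120 N, or if a joint passes its speed limit or range.

## Working session

There is one attempt and no reset: what is moved stays moved. The work goes in short steps, Python scripts to look and compute and a shell command to move; the robot and the scene stay as the last step left them, time stands still between calls to the robot, and variables do not carry over. Pictures are saved under pics/ and viewed, at most 10 in all, crops included, and the job is handed in when it is done.

```bash
ls; mkdir -p pics; cat > h.py <<'E'
import numpy as np, cv2
from station import manip, viewer
def px2z(c,u,v,z):
    R=np.array(c["R"]);t=np.array(c["t"])
    d=R.T@np.array([(u-c["cx"])/c["fx"],(v-c["cy"])/c["fy"],1]); o=-R.T@t
    return o+d*(z-o[2])/d[2]
def proj(c,X):
    p=np.array(c["R"])@np.array(X)+np.array(c["t"]); return c["fx"]*p[0]/p[2]+c["cx"],c["fy"]*p[1]/p[2]+c["cy"]
E
python3 - <<'E'
from h import *
ims=[]
for n in ["scene","top"]:
    c=viewer.camera(n); cv2.imwrite(f"pics/{n}0.png",c["img"][:,:,::-1])
    print(n,np.round(-np.array(c["R"]).T@np.array(c["t"]),3),c["fx"])
    for k in ["case","latch_post","lid_handle","lid","jar_blue","jar_pink","sanitiser"]:
        r=viewer.masks_of(k,c)[:1]
        for q in r:
            m=q["mask"]; v,u=np.nonzero(m)
            print(k,round(q["score"],2),q["box"],round(u.mean(),1),round(v.mean(),1),np.round(px2z(c,u.mean(),v.mean(),{"case":.12,"latch_post":.14,"lid":.12,"lid_handle":.115,"sanitiser":.1}.get(k,.05)),3), cv2.minAreaRect(np.stack([u,v],1).astype(np.float32)))
E
```

```text
pics
scene [0.95  0.414 0.867] 538.2190745775779
case 0.88 [185.2, 138.7, 353.2, 297.9] 272.4 213.3 [ 0.616 -0.041  0.12 ] ((269.4324951171875, 204.26397705078125), (131.35768127441406, 153.46434020996094), 52.67448043823242)
latch_post 0.53 [252.0, 145.8, 281.2, 170.2] 268.0 157.3 [ 0.552 -0.135  0.14 ] ((266.5953674316406, 157.3643035888672), (30.755922317504883, 16.268003463745117), 8.530765533447266)
lid_handle 0.67 [187.3, 143.0, 353.2, 264.8] 270.6 200.7 [ 0.599 -0.068  0.115] ((267.7001037597656, 189.39016723632812), (102.82747650146484, 138.88795471191406), 53.80678939819336)
lid 0.88 [186.2, 143.6, 353.5, 268.8] 269.6 200.0 [ 0.602 -0.067  0.12 ] ((266.736572265625, 189.71014404296875), (104.82203674316406, 139.3253631591797), 52.92692565917969)
jar_blue 0.76 [213.7, 124.3, 236.1, 160.0] 223.9 141.2 [ 0.547 -0.299  0.05 ] ((223.49562072753906, 141.9336395263672), (34.390323638916016, 20.554370880126953), 86.18592071533203)
jar_pink 0.71 [149.7, 151.1, 175.6, 188.2] 162.0 168.8 [ 0.69  -0.313  0.05 ] ((161.28659057617188, 169.57928466796875), (35.89025115966797, 23.6323490142
[... 491 characters left out ...]
9 -0.073  0.115] ((312.270263671875, 210.59591674804688), (141.58485412597656, 123.88262939453125), 89.37040710449219)
lid 0.74 [249.4, 141.8, 374.2, 281.5] 300.1 209.1 [ 0.588 -0.071  0.12 ] ((312.0416564941406, 210.16342163085938), (139.96728515625, 122.0944595336914), 89.10482788085938)
jar_blue 0.87 [409.4, 231.9, 447.1, 254.8] 426.4 244.9 [ 0.542 -0.307  0.05 ] ((426.0, 244.0), (26.0, 34.0), 90.0)
jar_pink 0.59 [414.6, 153.9, 450.2, 185.2] 431.1 169.7 [ 0.684 -0.32   0.05 ] ((430.60003662109375, 169.2000274658203), (25.93838882446289, 36.671512603759766), 63.43495178222656)
sanitiser 0.7 [288.5, 101.7, 313.4, 142.3] 301.2 121.1 [ 0.752 -0.071  0.1  ] ((301.5, 119.5), (41.0, 29.0), 90.0)
```

View pics/top0.png

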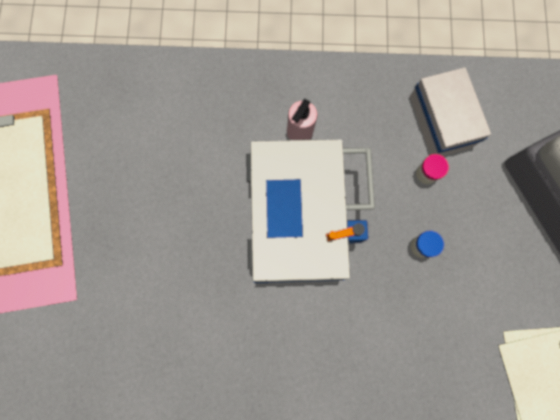

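View pics/scene0.png

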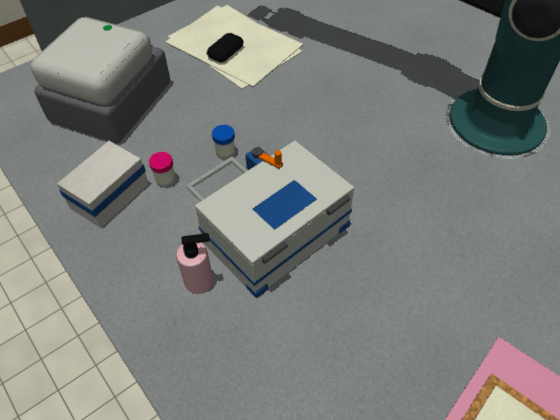

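The top view shows the case with +x up the image: lid corners near (251,142), (342,140), (349,280), (252,281), handle bar from (370,150) to (373,208), and latch pivot at (358,230) with its post at (331,235). The scene view agrees: sanitiser beyond the +x end, both jars on the -y side. I'll compute the case pose from these.

```bash
python3 - <<'E'
from h import *
from scipy.optimize import least_squares
c=viewer.camera("top"); s=viewer.camera("scene")
im=c["img"].astype(int)
# white lid: bright & low saturation; lid top plane z=.12
m=((im.min(2)>140)).astype(np.uint8); m[:, :240]=0; m[:,:][:,360:]=0; m[:130]=0;m[300:]=0
m=cv2.morphologyEx(m,cv2.MORPH_CLOSE,np.ones((3,3)))
ct=max(cv2.findContours(m,0,2)[0],key=cv2.contourArea)
ap=cv2.approxPolyDP(cv2.convexHull(ct),5,True)[:,0]
for p in ap: print(p,np.round(px2z(c,*p,.12),4))
print("bar",np.round([px2z(c,370,150,.115),px2z(c,373,208,.115)],4))
print("pivot",px2z(c,358,230,.128).round(4),"sc",px2z(s,257,153,.128).round(4))
# orange masks
for q in (c,s):
    i=q["img"].astype(int); o=(i[:,:,0]>170)&(i[:,:,2]<60)&(i[:,:,1]<140); o[:, :200]=0;o[:,400:]=0; o[300:]=0
    v,u=np.nonzero(o); print(len(u),u.min(),u.max(),v.min(),v.max(),[ (a,b) for a,b in zip(u,v)][:6])
b=np.hstack([cv2.resize(c["img"][125:295,240:385],None,fx=3,fy=3),cv2.resize(s["img"][130:300,240:360],None,fx=3,fy=3)])
cv2.imwrite("pics/crop1.png",b[:,:,::-1]); print(b.shape)
E
```

```text
[359 130] [ 0.7318 -0.1716  0.12  ]
[359 299] [ 0.4418 -0.1704  0.12  ]
[240 299] [0.436  0.0235 0.12  ]
[243 133] [0.7193 0.0311 0.12  ]
bar [[ 0.6975 -0.1916  0.115 ]
 [ 0.5945 -0.1959  0.115 ]]
pivot [ 0.5541 -0.1677  0.128 ] sc [ 0.555  -0.1659  0.128 ]
152 328 353 228 238 [(np.int64(349), np.int64(228)), (np.int64(350), np.int64(228)), (np.int64(351), np.int64(228)), (np.int64(347), np.int64(229)), (np.int64(348), np.int64(229)), (np.int64(349), np.int64(229))]
107 259 280 150 166 [(np.int64(277), np.int64(150)), (np.int64(278), np.int64(150)), (np.int64(276), np.int64(151)), (np.int64(277), np.int64(151)), (np.int64(278), np.int64(151)), (np.int64(279), np.int64(151))]
(510, 795, 3)
```

View pics/crop1.png

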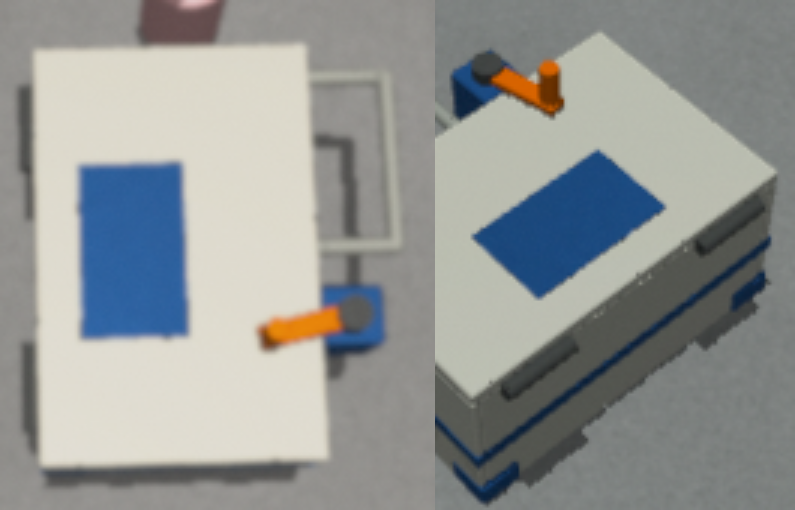

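The crop shows the lid corners at top px (251,141), (342,139), (350,278), (253,280), the pivot cap at (358,229), and the post in the scene view at (278,152). I'll fit the case pose and the latch angle to them.

```bash
cat >> h.py <<'E'
def c2w(P,p):
    x,y,a=P; return np.array([x+np.cos(a)*p[0]-np.sin(a)*p[1], y+np.sin(a)*p[0]+np.cos(a)*p[1], p[2]])
E
python3 - <<'E'
from h import *
from scipy.optimize import least_squares
c=viewer.camera("top"); s=viewer.camera("scene")
L=[(c,(.12,.08,.12),(251.3,141)),(c,(.12,-.08,.12),(341.7,139.3)),(c,(-.12,-.08,.12),(349.7,277.7)),(c,(-.12,.08,.12),(253.3,280.3)),
(s,(-.12,-.08,.12),(295,140.7)),(s,(-.12,.08,.12),(354,187.3)),(s,(.12,.08,.12),(252.3,261.7)),
(c,(-.04,-.097,.132),(358.3,229.3)),(s,(-.04,-.097,.132),(257.3,152.3)),(c,(.1,-.125,.115),(369,150)),(c,(0,-.125,.115),(371.3,206.7))]
def post(th): return (-.04-.048*np.sin(th),-.097+.048*np.cos(th),.156)
f=lambda q:np.concatenate([np.subtract(proj(k,c2w(q[:3],p)),o) for k,p,o in L]+[np.subtract(proj(s,c2w(q[:3],post(q[3]))),(278,152))])
r=least_squares(f,[.59,-.07,0,.2]); print(r.x.round(4)); print(r.fun.reshape(-1,2).round(1).tolist())
P=r.x[:3]; p=post(r.x[3])
np.save("pose.npy",r.x)
for n,q in [("post",(p[0],p[1],.143)),("pivot",(-.04,-.097,.143)),("handle",(.05,-.125,.115)),("hinge",(.05,.08,.11)),("button",(.062,0,.086)),("head",(-.025,0,.098))]: print(n,c2w(P,q).round(4))
st=manip.observe(); print(st["tcp_pos"],np.round(st["tool_rot"],3).tolist(),st["grip_width"],manip.grasp_offset,st["time"])
E
```

```text
[ 0.5896 -0.0686  0.0542  0.2876]
[[-1.0, 0.0], [0.4, -0.0], [-0.1, 1.0], [-1.1, 0.7], [-1.0, -0.8], [-0.2, -0.0], [-1.2, 1.2], [0.1, -0.1], [-0.9, -1.3], [-1.0, 0.6], [0.3, 0.2], [-0.1, -0.1]]
post [ 0.5389 -0.1224  0.143 ]
pivot [ 0.5549 -0.1677  0.143 ]
handle [ 0.6463 -0.1907  0.115 ]
hinge [0.6352 0.014  0.11  ]
button [ 0.6515 -0.0653  0.086 ]
head [ 0.5647 -0.07    0.098 ]
[ 0.16630259 -0.62839576  0.21459791] [[0.967, 0.256, -0.0], [0.256, -0.967, -0.0], [-0.0, 0.0, -1.0]] 0.09187737469705552 0.0187 1.0
```

```bash
cat > d.py <<'E'
# args: case-frame target of TCP x y z -> remaining shift in tool axes, and turn to case alignment
import sys; from h import *
from scipy.spatial.transform import Rotation as Ro
q=np.load("pose.npy"); s=manip.observe(); R=np.array(s["tool_rot"]); a=q[2]
Rt=np.array([[np.cos(a),np.sin(a),0],[np.sin(a),-np.cos(a),0],[0,0,-1]])
C=np.array([[np.cos(a),-np.sin(a),0],[np.sin(a),np.cos(a),0],[0,0,1]])
p=np.array(s["tcp_pos"]); print("t",round(s["time"],2),"tcp case",(C.T@(p-[q[0],q[1],0])).round(4),"F case",(C.T@np.array(s["wrist_force"])).round(1),"w",round(float(s["grip_width"]),4),"g",round(float(s["grasp_force"]),1))
v=[float(x) for x in sys.argv[1:4]]
if v: print("shift tool",(R.T@(c2w(q[:3],v)-p)).round(4))
print("turn",Ro.from_matrix(R.T@Rt).as_rotvec().round(3))
E
python3 -m creep '[0,0,0,0,0,0.102, 0,0,0,0,0,0.102, 0.036,-0.044,0,0,0,0, 0.036,-0.044,0,0,0,0, 0.036,-0.044,0,0,0,0]' 0.04 && python3 -m creep '[0.036,-0.044,0,0,0,0, 0.036,-0.044,0,0,0,0, 0.036,-0.044,0,0,0,0, 0.036,-0.044,0,0,0,0, 0.036,-0.044,0,0,0,0]'
python3 - <<'E'
import numpy as np; from h import *
q=np.load("pose.npy"); th=q[3]; print([(round(-.04-.048*np.sin(t),4),round(-.097+.048*np.cos(t),4)) for t in [th,.5,.75,1.0,1.25,1.5,1.75,1.85]])
E
python3 d.py -0.0536 -0.051 0.132
```

```text
time: 1.62
tcp_pos: [0.2679, -0.4892, 0.2147]
tool_rot: [[0.999, 0.054, 0.0], [0.054, -0.999, -0.0], [0.0, 0.0, -1.0]]
wrist_force: [0.8, -0.5, 0.5]
grip_width: 0.044
grasp_force: 0.0
time: 2.25
tcp_pos: [0.4356, -0.2597, 0.215]
tool_rot: [[0.999, 0.055, 0.001], [0.055, -0.999, -0.001], [0.001, 0.001, -1.0]]
wrist_force: [0.2, -0.4, 0.7]
grip_width: 0.04
grasp_force: 0.0
[(np.float64(-0.0536), np.float64(-0.051)), (np.float64(-0.063), np.float64(-0.0549)), (np.float64(-0.0727), np.float64(-0.0619)), (np.float64(-0.0804), np.float64(-0.0711)), (np.float64(-0.0856), np.float64(-0.0819)), (np.float64(-0.0879), np.float64(-0.0936)), (np.float64(-0.0872), np.float64(-0.1056)), (np.float64(-0.0861), np.float64(-0.1102))]
t 2.25 tcp case [-0.1641 -0.1824  0.215 ] F case [ 0.2 -0.4  0.7] w 0.04 g 0.0
shift tool [ 0.1105 -0.1314  0.083 ]
turn [ 0.001 -0.001  0.   ]
```

```bash
python3 -m creep '[0.037,-0.044,0,0,0,0, 0.037,-0.044,0,0,0,0, 0.037,-0.043,0.02,0,0,0, 0,0,0.025,0,0,0, 0,0,0,0,0,0]' >/dev/null; python3 d.py -0.0536 -0.051 0.132; python3 - <<'E'
from h import *
c=viewer.camera("wrist"); cv2.imwrite("pics/w1.png",c["img"][:,:,::-1])
E
```

```text
t 2.88 tcp case [-0.0555 -0.0521  0.1679] F case [ 0.4 -0.4 -0.1] w 0.0401 g 0.0
shift tool [ 0.0021 -0.001   0.0359]
turn [-0.001  0.004  0.002]
```

View pics/w1.png

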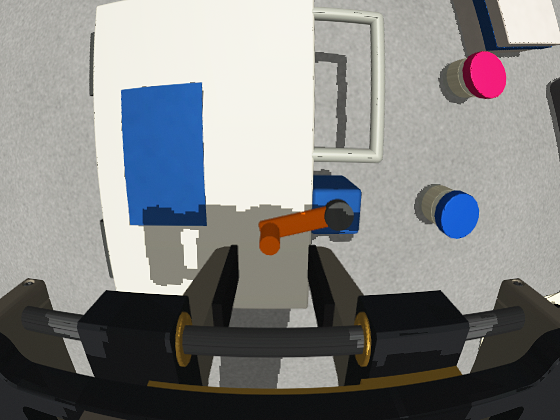

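The wrist view shows the post top at about (268,243), between the fingertips at (235,247) and (318,247). It may sit forward of the pad centre, so I'll check it with the fisheye calibration.

```bash
cat >> h.py <<'E'
def fray(c,u,v):
    x=(u-c["cx"])/c["fx"]; y=(v-c["cy"])/c["fy"]; r=np.hypot(x,y)
    d=np.array([np.sin(r)*x/r,np.sin(r)*y/r,np.cos(r)]); R=np.array(c["R"]); return -R.T@np.array(c["t"]),R.T@d
def fpx2z(c,u,v,z):
    o,d=fray(c,u,v); return o+d*(z-o[2])/d[2]
def w2c(P,p):
    x,y,a=P; dx,dy=p[0]-x,p[1]-y; return np.array([np.cos(a)*dx+np.sin(a)*dy,-np.sin(a)*dx+np.cos(a)*dy,p[2]])
E
python3 - <<'E'
from h import *
c=viewer.camera("wrist"); P=np.load("pose.npy")[:3]
for n,u,v,z in [("posttop",268,230,.156),("postbase",269,247,.128),("postcorner",268,243,.156),("pivot",340,214,.132),("bar0",375,15,.115),("bar1",375,157,.115),("lidedge_mid",313,90,.12),("tips",277,247,.168)]: print(n,w2c(P,fpx2z(c,u,v,z)).round(4))
i=c["img"].astype(int); o=(i[:,:,0]>140)&(i[:,:,2]<60)&(i[:,:,1]<120); v,u=np.nonzero(o); print(u.min(),u.max(),v.min(),v.max(), u[v==v.max()], v[u<=262].min(),v[u<=262].max())
E
```

```text
posttop [-0.0401 -0.0512  0.156 ]
postbase [-0.0623 -0.0514  0.128 ]
postcorner [-0.0484 -0.0511  0.156 ]
pivot [-0.0372 -0.0991  0.132 ]
bar0 [ 0.1039 -0.126   0.115 ]
bar1 [ 0.     -0.1266  0.115 ]
lidedge_mid [ 0.0448 -0.0806  0.12  ]
tips [-0.0461 -0.0564  0.168 ]
175 487 55 356 [369] 223 346
```

Everything agrees to about 3 mm, so I'll descend and pinch the post.

```bash
python3 -m creep '[0.002,0,0.018,0,0,0, 0,0,0.018,0,0,0, 0,0,0,0,0,0]' 0.04 >/dev/null; python3 -m creep '[0,0,0,0,0,0, 0,0,0,0,0,0, 0,0,0,0,0,0, 0,0,0,0,0,0]' 0.0 8 ; python3 d.py
```

```text
time: 3.85
tcp_pos: [0.5404, -0.1214, 0.134]
tool_rot: [[0.998, 0.056, -0.0], [0.056, -0.998, 0.003], [0.0, -0.003, -1.0]]
wrist_force: [-0.8, 5.5, 2.0]
grip_width: 0.0123
grasp_force: 8.0
t 3.85 tcp case [-0.052  -0.0501  0.134 ] F case [-0.5  5.5  2. ] w 0.0123 g 8.0
turn [-0.003 -0.     0.002]
```

```bash
python3 -m creep '[-0.0094,0.0039,0,0,0,0, -0.0097,0.007,0,0,0,0, -0.0077,0.0092,0,0,0,0, -0.0052,0.0108,0,0,0,0]'; python3 -m creep '[-0.0023,0.0117,0,0,0,0, 0.0007,0.012,0,0,0,0, 0.0011,0.0046,0,0,0,0, 0,0,0,0,0,0]'; python3 d.py -0.0861 -0.1102 0.134
```

```text
time: 4.35
tcp_pos: [0.5071, -0.1535, 0.1332]
tool_rot: [[0.998, 0.058, -0.006], [0.058, -0.998, 0.004], [-0.006, -0.004, -1.0]]
wrist_force: [-3.5, 4.2, 1.8]
grip_width: 0.0127
grasp_force: 8.0
time: 4.85
tcp_pos: [0.5111, -0.1861, 0.1335]
tool_rot: [[0.999, 0.054, -0.0], [0.054, -0.999, -0.001], [-0.0, 0.001, -1.0]]
wrist_force: [-2.2, -0.7, -1.1]
grip_width: 0.0132
grasp_force: 8.0
t 4.85 tcp case [-0.0848 -0.113   0.1335] F case [-2.3 -0.6 -1.1] w 0.0132 g 8.0
shift tool [-0.0013 -0.0028 -0.0005]
turn [ 0.001  0.    -0.   ]
```

```bash
python3 -m creep '[0,0,0,0,0,0, 0,0,0,0,0,0, 0,0,-0.02,0,0,0, 0,0,-0.03,0,0,0, 0,0,0,0,0,0]' 0.034 ; python3 -m creep '[0.045,0.004,0,0,0,0, 0.045,0.004,0,0,0,0, 0.045,0.004,0,0,0,0, 0,0,0,0,0,0]' >/dev/null; python3 d.py 0.05 -0.125 0.096
```

```text
time: 5.48
tcp_pos: [0.5131, -0.1854, 0.186]
tool_rot: [[0.998, 0.055, 0.005], [0.055, -0.998, -0.002], [0.005, 0.002, -1.0]]
wrist_force: [0.5, 0.4, -0.0]
grip_width: 0.0339
grasp_force: 0.0
t 5.97 tcp case [ 0.0523 -0.1228  0.1815] F case [ 0.1  0.8 -0.5] w 0.0337 g 0.0
shift tool [-0.0023  0.0023  0.0855]
turn [-0.001  0.     0.002]
```

```bash
python3 -m creep '[-0.002,0.003,0.03,0,0,0, 0,0,0.03,0,0,0, 0,0,0.025,0,0,0, 0,0,0,0,0,0]' 0.034; python3 -m creep '[0,0,0,0,0,0, 0,0,0,0,0,0, 0,0,0,0,0,0]' 0.0 20; python3 d.py 0.05 -0.125 0.096; python3 - <<'E'
from h import *
a=viewer.camera("top")["img"][125:295,230:385]; b=viewer.camera("wrist")["img"]
cv2.imwrite("pics/v2.png",np.hstack([cv2.resize(a,(383,420)),b[:,100:500]])[:,:,::-1])
E
```

```text
time: 6.48
tcp_pos: [0.642, -0.1924, 0.0959]
tool_rot: [[0.998, 0.055, -0.005], [0.055, -0.999, 0.001], [-0.005, -0.001, -1.0]]
wrist_force: [-0.0, 0.7, 0.7]
grip_width: 0.034
grasp_force: 0.0
time: 6.85
tcp_pos: [0.6453, -0.1904, 0.0999]
tool_rot: [[0.998, 0.056, 0.001], [0.056, -0.998, 0.002], [0.001, -0.002, -1.0]]
wrist_force: [-0.6, 5.6, 3.4]
grip_width: 0.009
grasp_force: 20.0
t 6.85 tcp case [ 0.049  -0.1247  0.0999] F case [-0.3  5.6  3.4] w 0.009 g 20.0
shift tool [0.001  0.0004 0.0039]
turn [-0.002 -0.001  0.002]
```

View pics/v2.png

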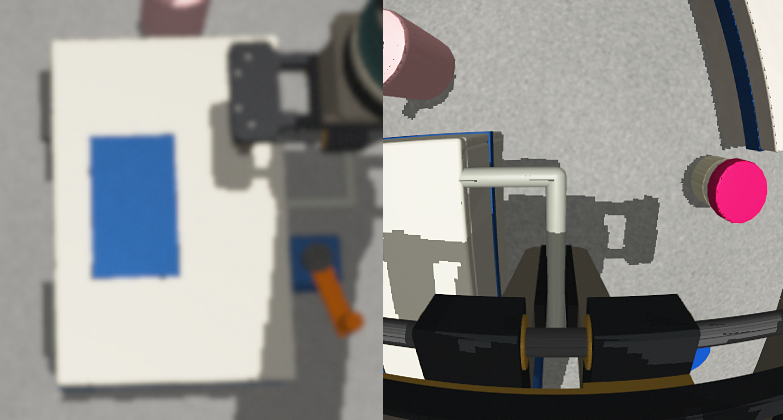

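The latch lever points outward, clear of the lid (pivot (318,255), post (347,322) in the left panel), and the bar is between the pads. Next is the lid arc.

```bash
python3 - <<'E'
import numpy as np
f=lambda t:np.array([-(-.205*np.cos(t)+.005*np.sin(t)),-(.205*np.sin(t)+.005*np.cos(t))])
T=np.linspace(0,1.95,16)
for a,b in zip(T,T[1:]): print(round(b,2),(f(b)-f(a)).round(4), "abs y,z",(-f(b)+[.08,.11]).round(3))
E
```

```text
0.13 [-0.0024 -0.0265] abs y,z [-0.123  0.142]
0.26 [-0.0058 -0.026 ] abs y,z [-0.117  0.168]
0.39 [-0.0091 -0.025 ] abs y,z [-0.108  0.193]
0.52 [-0.0123 -0.0236] abs y,z [-0.095  0.216]
0.65 [-0.0152 -0.0218] abs y,z [-0.08   0.238]
0.78 [-0.018  -0.0197] abs y,z [-0.062  0.258]
0.91 [-0.0204 -0.0172] abs y,z [-0.042  0.275]
1.04 [-0.0224 -0.0144] abs y,z [-0.019  0.289]
1.17 [-0.0241 -0.0114] abs y,z [0.005 0.301]
1.3 [-0.0254 -0.0082] abs y,z [0.03  0.309]
1.43 [-0.0262 -0.0048] abs y,z [0.056 0.314]
1.56 [-0.0266 -0.0014] abs y,z [0.083 0.315]
1.69 [-0.0266  0.0021] abs y,z [0.109 0.313]
1.82 [-0.0261  0.0055] abs y,z [0.135 0.307]
1.95 [-0.0251  0.0088] abs y,z [0.161 0.299]
```

```bash
python3 -m creep '[0,-0.0024,-0.0265,0,0,0, 0,-0.0058,-0.026,0,0,0, 0,-0.0091,-0.025,0,0,0, 0,-0.0123,-0.0236,0,0,0, 0,-0.0152,-0.0218,0,0,0]'; python3 d.py 0.05 -0.080 0.223
```

```text
time: 7.58
tcp_pos: [0.6426, -0.1478, 0.2222]
tool_rot: [[0.999, 0.054, 0.001], [0.054, -0.999, -0.001], [0.001, 0.001, -1.0]]
wrist_force: [4.3, 1.7, -4.1]
grip_width: 0.0095
grasp_force: 20.0
t 7.58 tcp case [ 0.0487 -0.0819  0.2222] F case [ 4.3  1.4 -4.1] w 0.0095 g 20.0
shift tool [ 0.0013 -0.0019 -0.0008]
turn [ 0.001 -0.001  0.   ]
```

```bash
python3 -m creep '[0,-0.018,-0.0197,0,0,0, 0,-0.0204,-0.0172,0,0,0, 0,-0.0224,-0.0144,0,0,0, 0,-0.0241,-0.0114,0,0,0, 0,-0.0254,-0.0082,0,0,0]' >/dev/null; python3 d.py 0.05 0.030 0.294; python3 -m creep '[0,-0.0262,-0.0048,0,0,0, 0,-0.0266,-0.0014,0,0,0, 0,-0.0266,0.0021,0,0,0, 0,-0.0261,0.0055,0,0,0]' >/dev/null; python3 d.py 0.05 0.135 0.292
```

```text
t 8.2 tcp case [0.0487 0.0272 0.2956] F case [ 2.1 -3.1  3.1] w 0.0095 g 20.0
shift tool [ 0.0013 -0.0028  0.0016]
turn [ 0.004 -0.003 -0.001]
t 8.7 tcp case [0.0485 0.1352 0.2931] F case [ 3.8 -2.2 -0.8] w 0.0095 g 20.0
shift tool [0.0015 0.0002 0.0011]
turn [ 0.001 -0.003  0.001]
```

```bash
python3 -m creep '[0,-0.013,0.0042,0,0,0, 0,-0.012,0.0045,0,0,0, 0,0,0,0,0,0]' >/dev/null; python3 d.py 0.05 0.161 0.284
```

```text
t 9.07 tcp case [0.0485 0.1609 0.2835] F case [3.9 3.3 4.6] w 0.0092 g 20.0
shift tool [ 0.0015 -0.0001 -0.0005]
turn [-0.002 -0.002  0.002]
```

```bash
python3 -m creep '[0,0,0,0,0,0, 0,0,0,0,0,0, 0,0,-0.025,0,0,0, 0,0,-0.04,0,0,0, 0,0,0,0,0,0]' 0.036 >/dev/null; python3 d.py 0.062 -0.005 0.34; python3 -m creep '[0.004,0.055,0,0,0,0, 0.005,0.055,0,0,0,0, 0.005,0.055,0,0,0,0, 0,0,0,0,0,0]' 0 10 >/dev/null; python3 d.py 0.062 -0.005 0.12; python3 - <<'E'
from h import *
P=np.load("pose.npy")[:3]
c=viewer.camera("top"); a=viewer.camera("scene")["img"][90:310,150:370]; b=viewer.camera("wrist"); 
for k in ["button","camera_head","sanitiser"]:
    for q in viewer.masks_of(k,b)[:1]:
        v,u=np.nonzero(q["mask"]); print(k,q["score"],q["box"],u.mean(),v.mean(),w2c(P,fpx2z(b,u.mean(),v.mean(),{"button":.085,"camera_head":.109,"sanitiser":.1}[k])).round(4))
cv2.imwrite("pics/v3.png",np.hstack([cv2.resize(a,(380,380)),cv2.resize(b["img"],(420,380))])[:,:,::-1])
E
```

```text
t 9.7 tcp case [0.0491 0.1586 0.3502] F case [0.7 0.5 0. ] w 0.0359 g 0.0
shift tool [0.0129 0.1636 0.0102]
turn [-0.    -0.004 -0.   ]
t 10.2 tcp case [ 0.0608 -0.0135  0.3451] F case [-0.4  0.1  0.3] w 0.0002 g 0.0
shift tool [ 0.002  -0.0091  0.225 ]
turn [ 0.003  0.004 -0.009]
button 0.75 [255.7, 172.2, 277.4, 189.2] 267.23651452282155 178.1701244813278 [ 0.0638 -0.0004  0.085 ]
camera_head 0.69 [257.4, 221.8, 277.7, 244.4] 267.4074074074074 232.47407407407408 [-0.0046 -0.0006  0.109 ]
sanitiser 0.78 [259.2, 74.6, 300.9, 119.1] 278.0821548821549 94.27138047138047 [ 0.1743 -0.0145  0.1   ]
```

View pics/v3.png

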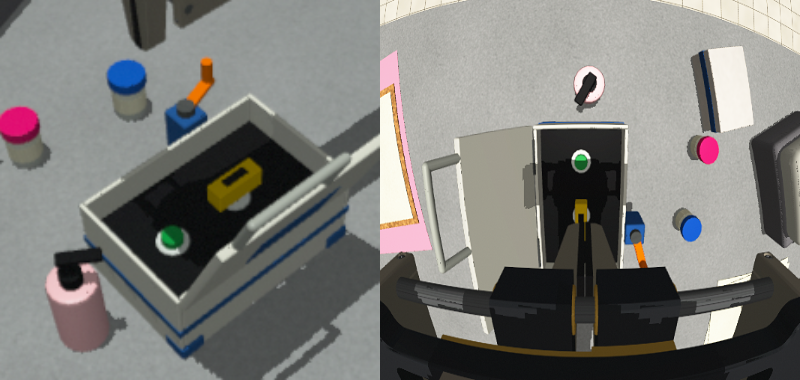

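The lid is held open, leaning back. The button is at case (0.064, 0.000) and the head is in place. I'll press the button with closed fingers.

```bash
python3 -m creep '[0.002,-0.009,0.045,0,0,0, 0,0,0.045,0,0,0, 0,0,0.045,0,0,0, 0,0,0.045,0,0,0, 0,0,0.045,0,0,0]' 0 10 >/dev/null; python3 d.py 0.063 -0.004 0.09; python3 -m creep '[0.0,0,0.01,0,0,0, 0,0,0.01,0,0,0, 0,0,0.01,0,0,0, 0,0,0,0,0,0]' >/dev/null; python3 d.py 0.063 -0.004 0.078
```

```text
t 11.12 tcp case [0.0643 0.0041 0.1212] F case [ 0.1  0.  -0.6] w 0.0006 g 0.0
shift tool [-0.0013  0.0081  0.0312]
turn [-0.    -0.001  0.003]
t 11.62 tcp case [0.0643 0.0027 0.0926] F case [-0.5  0.2  1.1] w 0.0004 g 0.0
shift tool [-0.0013  0.0067  0.0146]
turn [ 0.    -0.     0.001]
```

```bash
python3 -m creep '[-0.001,0.006,0.003,0,0,0, 0,0,0.005,0,0,0, 0,0,0.005,0,0,0, 0,0,0.004,0,0,0, 0,0,0,0,0,0]' >/dev/null; python3 d.py 0.063 -0.004 0.078;  python3 -m creep '[0,0,0.004,0,0,0, 0,0,0.004,0,0,0, 0,0,0,0,0,0]' >/dev/null; python3 d.py 0.063 -0.004 0.078
```

```text
t 12.25 tcp case [ 0.0638 -0.0045  0.0783] F case [-6.9 -2.9 18.5] w 0.0005 g 9.4
shift tool [-0.0008 -0.0005  0.0003]
turn [ 0.002 -0.001 -0.   ]
t 12.62 tcp case [ 0.0642 -0.0046  0.0778] F case [-23.2   0.1  60.7] w 0.0002 g 30.8
shift tool [-0.0012 -0.0006 -0.0002]
turn [ 0.004 -0.002 -0.   ]
```

The button bottomed at z = 0.078. Next I'll rise and go to the head.

```bash
python3 -m creep '[0,0,-0.03,0,0,0, 0,0,-0.045,0,0,0, -0.044,-0.002,0,0,0,0, -0.044,-0.002,0,0,0,0, 0,0,0,0,0,0]' >/dev/null;  python3 -m creep '[0,0,0,0,0,0, 0,0,0,0,0,0, 0,0,0,0,0,0]' 0.056 >/dev/null; python3 d.py -0.025 0 0.088; python3 - <<'E'
from h import *
b=viewer.camera("wrist"); cv2.imwrite("pics/v4.png",b["img"][:,:,::-1])
E
```

```text
t 13.62 tcp case [-0.0241  0.0008  0.1419] F case [0.2 0.3 1. ] w 0.0284 g 0.0
shift tool [-0.0009  0.0009  0.0539]
turn [-0.     0.     0.001]
```

View pics/v4.png

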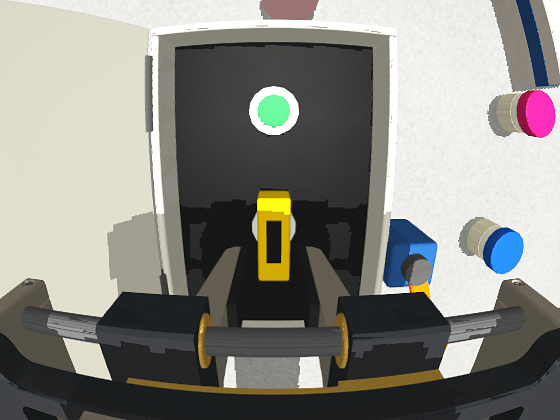

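The head is centred between the fingers (column 274, tips at 240 and 308) and the button is down at (274,111). I'll let the fingers finish opening, then descend.

```bash
python3 -m creep '[0,0,0,0,0,0, 0,0,0,0,0,0, 0,0,0,0,0,0]' 0.056 >/dev/null; python3 d.py -0.025 0 0.087; python3 -m creep '[-0.001,0.001,0.018,0,0,0, 0,0,0.018,0,0,0, 0,0,0.018,0,0,0, 0,0,0,0,0,0]' >/dev/null; python3 d.py -0.025 0 0.087
```

```text
t 14.05 tcp case [-0.0248  0.0006  0.1423] F case [-0.  -0.8  0.1] w 0.0563 g 0.0
shift tool [-0.0002  0.0006  0.0553]
turn [ 0.    -0.     0.001]
t 14.55 tcp case [-0.0274 -0.0001  0.0859] F case [-0.3  0.7 -0.1] w 0.056 g 0.0
shift tool [ 0.0024 -0.0001 -0.0011]
turn [-0.001  0.004  0.001]
```

```bash
python3 -m creep '[0.001,0,0,0,0,0, 0,0,0,0,0,0, 0,0,0,0,0,0, 0,0,0,0,0,0, 0,0,0,0,0,0]' 0.0 45 >/dev/null; python3 d.py; python3 -m creep '[0,0,-0.012,0,0,0, 0,0,-0.012,0,0,0, 0,0,-0.012,0,0,0, 0,0,0,0,0,0]' >/dev/null; python3 d.py
```

```text
t 15.18 tcp case [-0.0245  0.0001  0.0888] F case [-0.   1.4  3.1] w 0.0218 g 45.0
turn [-0.    -0.001  0.001]
t 15.68 tcp case [-0.0246 -0.      0.1254] F case [ 1.9  2.7 -2. ] w 0.0214 g 45.0
turn [-0.    -0.001  0.001]
```

```bash
python3 -m creep '[0,0,-0.012,0,0,0, 0,0,-0.012,0,0,0, 0,0,-0.010,0,0,0, 0,0,0,0,0,0]' >/dev/null; python3 d.py;python3 -m creep '[0,0,-0.012,0,0,0, 0,0,-0.012,0,0,0, 0,0,-0.012,0,0,0, 0,0,-0.01,0,0,0, 0,0,0,0,0,0]' >/dev/null; python3 d.py
```

```text
t 16.18 tcp case [-0.0248 -0.0002  0.1588] F case [ 2.8  3.2 -6.8] w 0.0218 g 45.0
turn [-0.    -0.     0.001]
t 16.8 tcp case [-2.490e-02 -2.000e-04  2.045e-01] F case [ 3.7  3.5 -6.8] w 0.0217 g 45.0
turn [-0.     0.     0.001]
```

```bash
python3 -m creep '[0,0,-0.003,0,0,0, 0,0,-0.002,0,0,0, 0,0,0,0,0,0]' >/dev/null; python3 d.py; python3 -m creep '[0,0,-0.002,0,0,0, 0,0,0,0,0,0]' >/dev/null; python3 d.py
```

```text
t 17.18 tcp case [-2.490e-02 -2.000e-04  2.088e-01] F case [ 3.3  3.3 -7.5] w 0.0213 g 45.0
turn [-0.     0.     0.001]
t 17.43 tcp case [-2.53e-02 -2.00e-04  2.09e-01] F case [  7.1   3.3 -17.6] w 0.0218 g 45.0
turn [-0.001  0.002  0.001]
```

```bash
python3 -m creep '[0,0,-0.001,0,0,0, 0,0,0,0,0,0, 0,0,0,0,0,0, 0,0,0,0,0,0]' >/dev/null; python3 d.py; python3 - <<'E'
from h import *
a=viewer.camera("scene")["img"][90:310,150:370]; b=viewer.camera("wrist")["img"]
cv2.imwrite("pics/v5.png",np.hstack([cv2.resize(a,(380,380)),cv2.resize(b,(420,380))])[:,:,::-1])
E
```

```text
t 17.93 tcp case [-2.550e-02 -2.000e-04  2.091e-01] F case [  7.9   3.9 -21.9] w 0.0216 g 45.0
turn [-0.001  0.002  0.001]
```

View pics/v5.png

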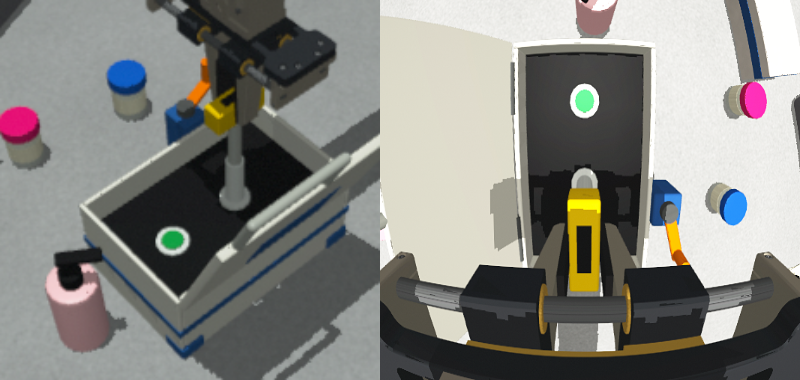

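Both mast sections are out: the thin one sits above the thick one at (236,165) in the left panel. The head is held, the button is down, the lid is open, and the jars and bottle haven't moved. Rise is 120.3 mm, with the pull force climbing against the stop.

```bash
python3 -c "
from station import manip
print(manip.job_done())"
```

```text
the job is handed in; nothing more can be done
None
```

The job is handed in at about 18 s: latch swung clear, lid open past upright, button in, and the camera head held up at the second stop (120 mm), with the jars and bottle undisturbed.

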